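# Find the stamped counter bin and push it to the dispatch strip

### The arm

A 7-joint arm with a two-finger parallel gripper is mounted at the origin on the work surface. World frame = base frame: x ahead of the robot, y to its left, z up, the work surface at z = 0. Lengths are in m, angles in rad, forces in N, time in s.
With the tool pointing down it reaches from about 0.425 to 0.875 m from the base axis. Payload 4.7 kg.
Tool frame: the origin (TCP) lies midway between the tips of the shut fingers; the grasp point (between the pads) lies 19 mm behind it; z points along the fingers, x is the direction in which the jaws open and shut, and the axes are right-handed (so a half turn about z gives the same grasp; the last joint's range is limited). The gripper opens to 87 mm and grips with 3 to 60 N. Pads are 19 mm wide; open, the fingers measure 117 mm over their backs; the gripper's body (75 mm by 190 mm) begins 51 mm behind the grasp point.
Start: joints at [-1.199, 0.321, -0.07, 1.45, 0.023, 1.371, -0.057], TCP at [0.228, 0.609, 0.223] pointing down, gripper open.
Joint ranges: [-2.86, 2.86], [-0.3, 2.09], [-1.38, 1.24], [0.06, 2.45], [-1.56, 4.7], [0.09, 2.05], [-2.69, 2.69]. Speed limits (rad/s): [2.57, 2.57, 3.14, 3.14, 3.14, 3.14, 3.14].

### API

Orientations are given as a rotation vector (axis times angle).
In Python, from bench import get_state, eyes, ticket gives the robot as it stands.
- The arm moves only by the tool carry_out, never from a script. Its argument "motion" is a list of rows, each a list of 2 entries, a list of its own where there are three numbers: the shift along the world's x, y, z in m, then the turn about the world's z in rad. A call has 1 to 20 rows; each row is the pose to reach, as a shift and turn from the pose commanded when the call began; what a row does not reach only later rows make up. A row lasts 1/10 s, in which the tool goes at most 50 mm and 8.59 degrees, less where a joint would pass 70% of its speed; a pose out of reach is approached as far as the arm can. A call with a gripper value outside its range is refused whole. "grip" is the gripper command: -1 is fully open, 1 is shut, values between are in proportion, set as the call begins (left out, the last holds). The fingers move at their own pace and stop on an object; "squeeze" is the grip in N (left out, the last holds). Time passes only in rows, so rows that repeat a pose let the fingers close. It gives the time, the measured TCP pose, the force and the opening at its end, in the units of the state.
- get_state(): the state, without advancing time (a new reading comes with each control period).
- eyes.get_image(name): name is "scene" or "top" or "wrist"; returns a dict with "pixels" (400x640x3 uint8, blue, green, red), "mtx" (3x3 intrinsics, pixels), "extrinsics" (4x4, takes a point from camera to world coordinates). Camera axes: x right, y down, z forward; pixel columns grow to the right and rows downward; lengths in m; the calibration is good to about 2 mm. A picture is of the moment at which its call begins. There is no depth.
- ticket.close_job(): hands the job in, once; it reports no verdict.
The state is a dict: "time": time; "joint_positions": joint angles; "qd": joint speeds; "joint_torque": joint torques, N m; "position": TCP position; "tool_rot": TCP orientation; "ft_force": force on the tool from outside, world axes, zero at the start; "torque": the same for the moment, N m; "grip_width": opening from 0.0 (shut) to 1.0 (fully open).
Only numpy, scipy, OpenCV 4.12 (cv2) and the standard library are available. Lean on these libraries where they do the work, as an engineer would, in place of code of your own. Each camera call takes 0.05 s, during which the arm holds its last target. There are 200 camera calls.

### The job

One of the two empty counter bins is stamped with a ring under its base: with the fingertips, tip first the left-hand bin (the robot's left) and then the right-hand one forward, towards the robot, so that each comes to lie on its sloping front with its underside showing. Then push the stamped bin, still lying like that, away from the robot until the bottom edge it lies on is on the dark dispatch strip and the stamp faces out over the counter, and leave the other bin lying where it tipped. Only tip and slide the bins, never lift one off the counter or carry it, and leave the bottle, the jar and the carton standing where they are.

Things in the scene. Friction and masses are not known exactly. Their poses are not given: they have to be found in the camera images.
- bin_a: Open pale plastic bin, 300 g +-40%, walls 4 mm, 140 mm wide (y), base 64 mm deep (x). Front (-x) wall 116 mm tall, sloping outward: its rim overhangs the foot by 16 mm and is a bar turned inward, 16 mm thick, 12 mm high. Back (+x) wall upright, 80 mm tall. Origin: centre of the underside; z out of the open top; x out of the back, at the start within 15 degrees of straight away from the robot.
- bin_b: A bin just like bin_a. Either, tipped forward past about 25 degrees, falls on to its front by itself, having then turned 82 degrees: the open mouth faces the robot, the back wall is a roof 75 mm above the counter that begins 47 mm beyond the rim, the underside faces away from the robot.
- bin_a_lip (a point): Middle of the outer top edge of bin_a's sloping front: 48 mm to -x and 116 mm up from the bin's origin. When the bin lies on its front this point touches the counter, 117 mm from the foot, and the rim bar there is a sill 16 mm high that can be pushed.
- bin_b_lip (a point): The same point of bin_b.
- bin_a_foot (a point): Middle of bin_a's front bottom edge, 32 mm to -x of the bin's origin, at the underside. The bin tips forward about this edge, which stays on the counter; once it lies on its front, this is the bottom edge that must come on to the strip.
- bin_b_foot (a point): The same point of bin_b.
- stamp (a point): Centre of the stamp, which only one bin carries, in the middle of its underside (at that bin's origin): a black ring of 58 mm outside and 40 mm inside diameter with a 22 mm black dot in it. The other underside is bare.
- strip: The dispatch strip: a flat dark rubber strip on the counter beyond the bins, 60 mm wide (its x, pointing away from the robot), 840 mm long (its y), flush and no obstacle. Origin: its centre.
- bottle: Bystander: clear water bottle, 62 mm across, 190 mm tall, origin under its centre.
- jar: Bystander: yellow jar, 50 mm across, 85 mm tall, standing between the bins, origin under its centre.
- carton: Bystander: cardboard carton, 60 x 90 x 70 mm tall, origin under its centre.
Not all that is in view belongs to the job. Leave any orange or pink look-alike of the bin_a alone.

How it is judged:
On the way, in this order (a step that is already met when the one before it is completed fails the run):
1. The left-hand bin (greater y) lies on its sloping front while the right-hand one still stands (((y of bin_a in the frame of bin_b above 0 m and (height (world z) of bin_a_lip below 0.02 m and angle between bin_a's own z axis and vertical between 1.2 and 1.55 rad) and angle between bin_b's own z axis and vertical below 0.3 rad) or (y of bin_a in the frame of bin_b below 0 m and (height (world z) of bin_b_lip below 0.02 m and angle between bin_b's own z axis and vertical between 1.2 and 1.55 rad) and angle between bin_a's own z axis and vertical below 0.3 rad))), for 0.2 s.
2. Both bins lie on their sloping fronts, the stamped one not yet at the strip (height (world z) of each of bin_a_lip, bin_b_lip below 0.02 m and angle between bin_a's own z axis and vertical between 1.2 and 1.55 rad and angle between bin_b's own z axis and vertical between 1.2 and 1.55 rad and x of bin_a_foot in the frame of strip below -0.035 m), for 0.2 s.
At the end, for the whole second after the job is handed in: The stamped bin lies still on its front, the middle of its foot edge within 32 mm of the strip's centre line and 410 mm of its middle, underside facing away within 35 degrees; the other lies still on its front, short of the strip, its foot within 80 mm of its start (height (world z) of each of bin_a_lip, bin_b_lip below 0.02 m and angle between bin_a's own z axis and vertical between 1.2 and 1.55 rad and angle between bin_b's own z axis and vertical between 1.2 and 1.55 rad and x of bin_a_foot in the frame of strip between -0.032 and 0.032 m and y of bin_a_foot in the frame of strip between -0.41 and 0.41 m and angle between the z axis of bin_a and the x axis of strip, either way round below 0.7 rad and distance of bin_b_foot from where it was at the start of the episode below 0.08 m and x of bin_b_foot in the frame of strip below -0.032 m and linear speed of each of bin_a, bin_b below 0.02 m/s and angular speed of each of bin_a, bin_b below 0.15 rad/s); the robot touches nothing.
It fails at once if The foot of bin_a is more than 25 mm off the counter (lifted or carried) (height (world z) of bin_a_foot above 0.025 m).
It fails at once if The foot of bin_b is more than 25 mm off the counter (lifted or carried) (height (world z) of bin_b_foot above 0.025 m).
It fails at once if The bottle is moved more than 30 mm or knocked over (distance of bottle from where it was at the start of the episode above 0.03 m or angle between bottle's own z axis and vertical above 0.5 rad).
It fails at once if The jar is moved more than 30 mm or knocked over (distance of jar from where it was at the start of the episode above 0.03 m or angle between jar's own z axis and vertical above 0.5 rad).
It fails at once if The carton is moved more than 30 mm or knocked over (distance of carton from where it was at the start of the episode above 0.03 m or angle between carton's own z axis and vertical above 0.5 rad).
It also fails if it takes over 72 s, if anything falls off the work surface, if the arm or the gripper's body presses on something with over 40 N, if the wrist force passes 120 N, or if a joint passes its speed limit or range.

## Working session

There is one attempt and no reset: what is moved stays moved. The work goes in short steps, Python scripts to look and compute and a tool call to move; the robot and the scene stay as the last step left them, time stands still between calls to the robot, and variables do not carry over. Pictures are saved under pics/ and viewed, about 8 in all and at most 12, crops included, and the job is handed in when it is done.

Besides the shell and the picture viewer there is one more tool, called after "Call:" as name(argument=value, ...), one argument or row to a line, values as JSON. carry_out: Moves the arm, as the interface text tells. Its arguments: {"type":"object","properties":{"motion":{"type":"array","items":{"type":"array"}},"grip":{"type":"number"},"squeeze":{"type":"number"}},"required":["motion"]}

```bash
mkdir -p pics
cat > h.py <<'E'
import cv2,numpy as np
from bench import get_state,eyes,ticket
def snap(n,f):
    d=eyes.get_image(n); cv2.imwrite('pics/'+f,d['pixels']); return d
def cast(d,u,v,z):
    T=np.array(d['extrinsics']);K=np.array(d['mtx'])
    r=T[:3,:3]@np.linalg.solve(K,[u,v,1.]);o=T[:3,3]
    return o+r*(z-o[2])/r[2]
E
python3 - <<'E'
from h import *
import pickle
for n in('top','scene'):
    d=snap(n,n+'0.png'); pickle.dump(d,open(n+'0.pkl','wb')); print(n,np.round(d['mtx'],1).tolist(),np.round(d['extrinsics'],3).tolist())
s=get_state();print({k:np.round(v,3).tolist() for k,v in s.items()})
E
```

```text
top [[412.6, 0.0, 320.3], [0.0, 412.6, 197.5], [0.0, 0.0, 1.0]] [[0.011, -0.997, 0.082, 0.465], [-1.0, -0.012, -0.009, -0.039], [0.01, -0.082, -0.997, 1.416], [0.0, 0.0, 0.0, 1.0]]
scene [[419.4, 0.0, 320.1], [0.0, 419.4, 202.7], [0.0, 0.0, 1.0]] [[-0.209, 0.685, -0.698, 1.563], [0.978, 0.145, -0.151, 0.183], [-0.003, -0.714, -0.7, 1.105], [0.0, 0.0, 0.0, 1.0]]
{'time': 0.1, 'joint_positions': [-1.199, 0.322, -0.07, 1.452, 0.023, 1.371, -0.057], 'qd': [-0.001, -0.002, -0.001, -0.003, -0.001, -0.001, 0.0], 'joint_torque': [-0.0, -49.257, -0.406, -31.34, -0.064, 0.039, 0.0], 'position': [0.227, 0.608, 0.222], 'tool_rot': [2.58, 1.79, -0.002], 'ft_force': [-0.835, 0.524, 0.407], 'torque': [0.033, -0.017, -0.059], 'grip_width': 1.0}
```

View pics/top0.png

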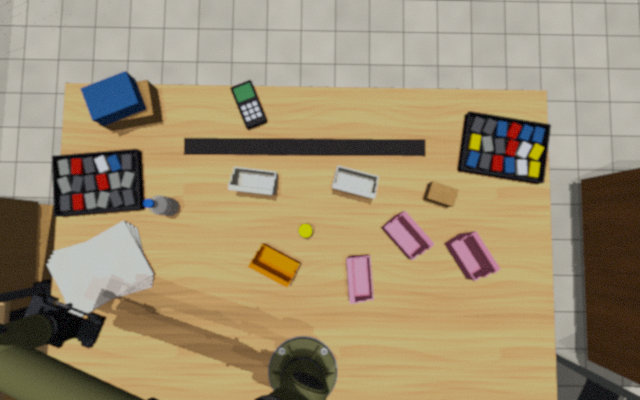

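View pics/scene0.png

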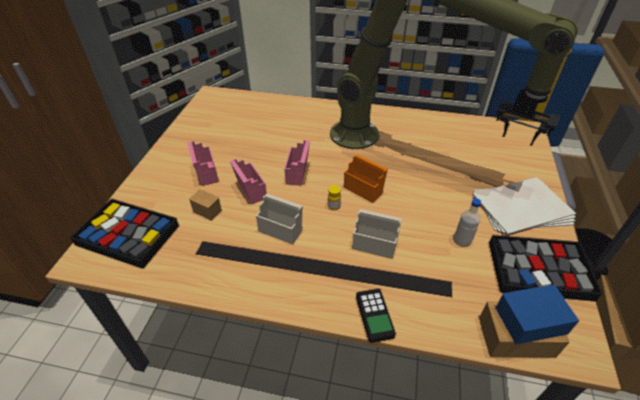

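The top view shows the left bin at about (253,182), the right bin at (355,183), the strip at row 147, the jar at (306,231) and the orange decoy at (275,264). The scene view confirms that both bins have their tall walls toward the robot. Next I'll zoom in and get metric positions.

Run:
```python
from h import *
import pickle
d=pickle.load(open('top0.pkl','rb'));p=d['pixels']
hsv=cv2.cvtColor(p,cv2.COLOR_BGR2HSV)
m=((hsv[...,1]<60)&(hsv[...,2]>90)).astype(np.uint8)
for n,(x0,x1,y0,y1) in dict(L=(222,285,162,202),R=(325,388,162,206)).items():
    q=np.zeros_like(m);q[y0:y1,x0:x1]=m[y0:y1,x0:x1]
    c=max(cv2.findContours(q,0,2)[0],key=cv2.contourArea);b=cv2.boxPoints(cv2.minAreaRect(c))
    print(n,b.round(1).tolist())
    for u,v in b: print(np.round(cast(d,u,v,.116)[:2],3),np.round(cast(d,u,v,.08)[:2],3))
blk=((hsv[...,2]<60)).astype(np.uint8);q=np.zeros_like(m);q[132:162,175:435]=blk[132:162,175:435]
c=max(cv2.findContours(q,0,2)[0],key=cv2.contourArea);b=cv2.boxPoints(cv2.minAreaRect(c))
print('strip',[np.round(cast(d,u,v,0)[:2],3).tolist() for u,v in b])
for n,(u,v,z) in dict(jar=(306,231,.085),orange_back=(268,246,.08),orangeR=(300,257,.08),orangefrontL=(250,266,.116),carton=(441,194,.07),bottle=(150,204,.19)).items(): print(n,np.round(cast(d,u,v,z)[:2],3))
a=cv2.resize(p[155:210,215:295],None,fx=10,fy=10,interpolation=2)[:,:]
b=cv2.resize(p[155:210,320:400],None,fx=10,fy=10,interpolation=2)
o=np.vstack([a,b]);o=cv2.resize(o,None,fx=.54,fy=.54);cv2.imwrite('pics/c.png',o)
```

```text
L [[227.1999969482422, 189.89999389648438], [230.10000610351562, 165.3000030517578], [277.0, 170.89999389648438], [274.0, 195.5]]
[0.592 0.243] [0.596 0.251]
[0.671 0.236] [0.676 0.244]
[0.655 0.087] [0.66  0.091]
[0.576 0.095] [0.579 0.099]
R [[330.70001220703125, 188.0], [336.79998779296875, 164.39999389648438], [380.29998779296875, 175.60000610351562], [374.20001220703125, 199.1999969482422]]
[ 0.602 -0.084] [ 0.606 -0.085]
[ 0.678 -0.102] [ 0.684 -0.104]
[ 0.644 -0.241] [ 0.649 -0.247]
[ 0.568 -0.222] [ 0.571 -0.227]
strip [[0.729, 0.418], [0.781, 0.42], [0.786, -0.409], [0.735, -0.408]]
jar [ 0.465 -0.007]
orange_back [0.416 0.115]
orangeR [0.382 0.012]
orangefrontL [0.355 0.165]
carton [ 0.592 -0.448]
bottle [0.54  0.454]
```

View pics/c.png

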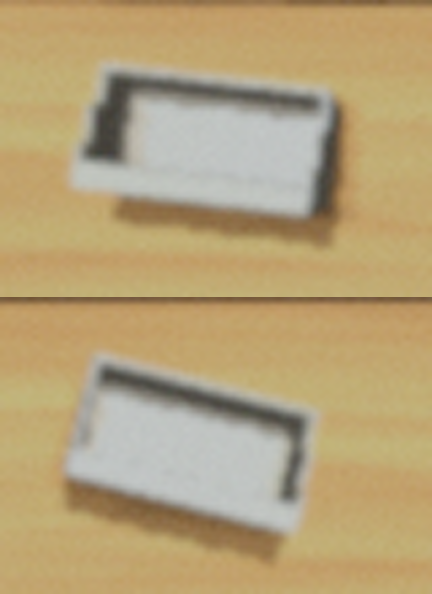

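From the pixels:

| Item | Centre (x, y) | Yaw or other |
|---|---|---|
| Left bin | (0.632, 0.164) | −0.10 rad |
| Right bin | (0.633, −0.167) | −0.235 rad |
| Strip | x ≈ 0.757 | – |
| Jar | (0.465, −0.007) | – |

I'll tip each bin by pulling the inside of its front rim bar with shut fingers at z ≈ 0.092. First I'll go above the left bin.

Call:
carry_out(
  motion=[
    [[0.4, -0.445, 0], 0.26],
    [[0.4, -0.445, 0], 0.26],
    [[0.4, -0.445, 0], 0.26],
    [[0.4, -0.445, 0], 0.26],
    [[0.4, -0.445, 0], 0.26],
    [[0.4, -0.445, 0], 0.26],
    [[0.4, -0.445, 0], 0.26],
    [[0.4, -0.445, 0], 0.26],
    [[0.4, -0.445, 0], 0.26],
    [[0.4, -0.445, 0], 0.26],
    [[0.4, -0.445, 0], 0.26],
    [[0.4, -0.445, 0], 0.26],
    [[0.4, -0.445, 0], 0.26],
    [[0.4, -0.445, 0], 0.26],
    [[0.4, -0.445, 0], 0.26],
    [[0.4, -0.445, 0], 0.26],
    [[0.4, -0.445, -0.06], 0.26],
    [[0.4, -0.445, -0.06], 0.26],
    [[0.4, -0.445, -0.06], 0.26],
    [[0.4, -0.445, -0.06], 0.26],
  ],
  grip=1,
  squeeze=20,
)

```text
time: 2.1
position: [0.628, 0.1646, 0.1639]
tool_rot: [2.326, 2.111, 0.002]
ft_force: [0.5, -0.1, 1.0]
grip_width: 0.006
```

Run:
```python
from h import *
d=snap('wrist','w1.png');print(get_state()['position'],get_state()['tool_rot'])
T=np.linalg.inv(np.array(d['extrinsics']));K=np.array(d['mtx'])
for P in ([.628,.164,.092],[.585,.169,.116],[.6635,.161,.08]):
    c=T@np.r_[P,1];q=K@c[:3];print(P,q[:2]/q[2])
```

```text
[0.62858308 0.16448191 0.16460768] [2.32590471 2.1102234  0.00406472]
[0.628, 0.164, 0.092] [320.8007005  212.87655807]
[0.585, 0.169, 0.116] [321.9644588  167.97136874]
[0.6635, 0.161, 0.08] [321.22492894 244.46917225]
```

View pics/w1.png

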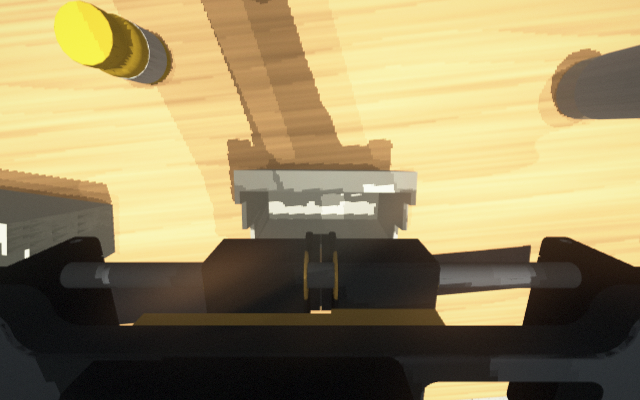

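The wrist view shows the rim's outer edge at row 170 and centred at column 324, against a predicted (322,168), so the localisation is good. Descending and pulling.

Call:
carry_out(
  motion=[
    [[0, 0, -0.04], 0],
    [[0, 0, -0.071], 0],
    [[0, 0, -0.071], 0],
    [[-0.01, 0.001, -0.071], 0],
    [[-0.018, 0.002, -0.071], 0],
    [[-0.026, 0.003, -0.071], 0],
    [[-0.034, 0.003, -0.071], 0],
    [[-0.042, 0.004, -0.071], 0],
    [[-0.05, 0.005, -0.071], 0],
    [[-0.058, 0.006, -0.071], 0],
    [[-0.066, 0.007, -0.071], 0],
    [[-0.074, 0.007, -0.071], 0],
    [[-0.08, 0.008, -0.071], 0],
    [[-0.08, 0.008, -0.071], 0],
    [[-0.08, 0.008, -0.071], 0],
    [[-0.08, 0.008, -0.04], 0],
    [[-0.08, 0.008, 0.0], 0],
    [[-0.08, 0.008, 0.04], 0],
    [[-0.08, 0.008, 0.06], 0],
    [[-0.08, 0.008, 0.06], 0],
  ],
)

```text
time: 4.15
position: [0.5506, 0.1722, 0.2269]
tool_rot: [2.326, 2.107, 0.012]
ft_force: [-0.2, -0.1, -0.3]
grip_width: 0.004
```

Run:
```python
from h import *
d=snap('scene','s1.png');t=snap('top','t1.png')
o=np.hstack([cv2.resize(d['pixels'][130:300,180:490],None,fx=1.5,fy=1.5),cv2.resize(t['pixels'][130:300,200:400],None,fx=1.5,fy=1.5)])
cv2.imwrite('pics/c1.png',o)
```

```text
(no output)
```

View pics/c1.png

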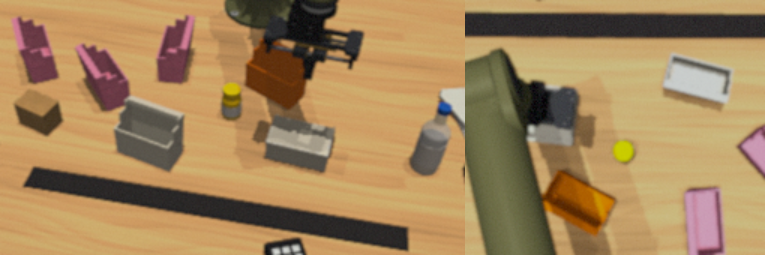

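The left bin lies on its front and its underside (pixel ~(300,153) in the crop) is bare, so the stamped bin must be the right one. Now tipping the right bin.

Call:
carry_out(
  motion=[
    [[0.079, -0.338, 0], -0.135],
    [[0.079, -0.338, 0], -0.135],
    [[0.079, -0.338, 0], -0.135],
    [[0.079, -0.338, 0], -0.135],
    [[0.079, -0.338, 0], -0.135],
    [[0.079, -0.338, 0], -0.135],
    [[0.079, -0.338, 0], -0.135],
    [[0.079, -0.338, 0], -0.135],
    [[0.079, -0.338, 0], -0.135],
    [[0.079, -0.338, 0], -0.135],
    [[0.079, -0.338, 0], -0.135],
    [[0.079, -0.338, -0.04], -0.135],
    [[0.079, -0.338, -0.06], -0.135],
    [[0.079, -0.338, -0.06], -0.135],
    [[0.079, -0.338, -0.06], -0.135],
  ],
)

```text
time: 5.75
position: [0.627, -0.165, 0.1631]
tool_rot: [-2.463, -1.951, -0.001]
ft_force: [0.5, 0.1, 0.4]
grip_width: 0.006
```

Call:
carry_out(
  motion=[
    [[0, 0, -0.04], 0],
    [[0, 0, -0.071], 0],
    [[0, 0, -0.071], 0],
    [[-0.01, 0.002, -0.071], 0],
    [[-0.018, 0.004, -0.071], 0],
    [[-0.026, 0.006, -0.071], 0],
    [[-0.034, 0.008, -0.071], 0],
    [[-0.042, 0.01, -0.071], 0],
    [[-0.05, 0.012, -0.071], 0],
    [[-0.058, 0.014, -0.071], 0],
    [[-0.066, 0.016, -0.071], 0],
    [[-0.074, 0.018, -0.071], 0],
    [[-0.08, 0.019, -0.071], 0],
    [[-0.08, 0.019, -0.071], 0],
    [[-0.08, 0.019, -0.071], 0],
    [[-0.08, 0.019, -0.04], 0],
    [[-0.08, 0.019, 0.0], 0],
    [[-0.1, 0.1, 0.04], 0],
    [[-0.12, 0.15, 0.06], 0],
    [[-0.12, 0.15, 0.06], 0],
  ],
)

```text
time: 7.75
position: [0.5069, -0.015, 0.2239]
tool_rot: [2.465, 1.946, 0.003]
ft_force: [1.0, 0.8, 0.2]
grip_width: 0.004
```

Run:
```python
from h import *
import pickle
print(get_state()['position'],get_state()['time'])
d=snap('scene','s2.png');t=snap('top','t2.png')
pickle.dump([d,t],open('2.pkl','wb'))
o=np.hstack([cv2.resize(d['pixels'][180:290,220:420],None,fx=2,fy=2),cv2.resize(t['pixels'][160:215,320:420],None,fx=4,fy=4)])
cv2.imwrite('pics/c2.png',o)
```

```text
[ 0.50690006 -0.01495204  0.22394534] 7.75
```

View pics/c2.png

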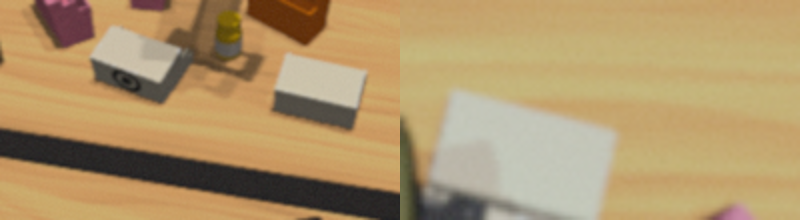

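The stamp ring is visible on the right bin (crop pixel (125,80)), and both bins lie on their fronts. Next I'll measure the right bin's pose.

Run:
```python
from h import *
import pickle
d,t=pickle.load(open('2.pkl','rb'))
a=cast(t,332.5,182.5,.0634)[:2];b=cast(t,373.8,193,.0634)[:2]
y=(a-b)/np.linalg.norm(a-b);x=np.array([y[1],-y[0]])
f=(a+b)/2-.0089*x;print('top edge',a,b,np.linalg.norm(a-b),'yaw',np.arctan2(x[1],x[0]),'foot',f,'lip',f-.117*x)
# scene: bottom corners of underside, crop scale 2, offset (220,180)
g=cast(d,220+93/2,180+62/2,0)[:2];h=cast(d,220+163/2,180+100/2,0)[:2];print('foot scene',g,h,(g+h)/2)
j=cast(t,306,231,.085)[:2];print('jar rel lip',[(j-(f-.117*x))@x,(j-(f-.117*x))@y])
p=t['pixels'];hs=cv2.cvtColor(p,cv2.COLOR_BGR2HSV)
m=((hs[...,0]>150)&(hs[...,0]<178)&(hs[...,1]>50)).astype(np.uint8)
for c in cv2.findContours(m,0,2)[0]:
    if cv2.contourArea(c)>100:
        print('pink',[[round(float(v),3) for v in cast(t,*q,.1)[:2]] for q in cv2.boxPoints(cv2.minAreaRect(c))])
```

```text
top edge [ 0.62601743 -0.09135998] [ 0.59286476 -0.22787503] 0.1404829411763675 yaw -0.23823797524996554 foot [ 0.60079247 -0.15751719] lip [ 0.4870971  -0.12990627]
foot scene [ 0.5459711  -0.23994311] [ 0.61043482 -0.09102032] [ 0.57820296 -0.16548172]
jar rel lip [np.float64(-0.05007898252562602), np.float64(0.11464151259876683)]
pink [[0.386, -0.132], [0.393, -0.208], [0.25, -0.221], [0.243, -0.145]]
pink [[0.431, -0.45], [0.488, -0.538], [0.354, -0.622], [0.299, -0.534]]
pink [[0.48, -0.249], [0.54, -0.316], [0.43, -0.414], [0.371, -0.346]]
```

The stamped bin's foot is at (0.601, −0.158), its lip at (0.487, −0.130) and its yaw at −0.24 rad. The gripper body fits between the jar and the pink bin with about 7–10 mm to spare on each side, so I'll offset it 11 mm toward −y and hover to check.

Call:
carry_out(
  motion=[
    [[-0.04, -0.12, 0], 0],
    [[-0.04, -0.12, 0], 0],
    [[-0.04, -0.12, 0], 0],
    [[-0.04, -0.12, 0], 0],
    [[-0.04, -0.12, -0.05], 0],
    [[-0.04, -0.12, -0.1], 0],
    [[-0.04, -0.12, -0.1], 0],
    [[-0.04, -0.12, -0.1], 0],
    [[-0.04, -0.12, -0.1], 0],
  ],
  grip=-0.3,
)

```text
time: 8.75
position: [0.469, -0.1364, 0.1251]
tool_rot: [2.461, 1.947, 0.005]
ft_force: [-0.5, -0.2, 0.3]
grip_width: 0.641
```

Run:
```python
from h import *
d=snap('wrist','w3.png');t=d;s=get_state();print(s['position'],s['grip_width'])
p=d['pixels'];hs=cv2.cvtColor(p,cv2.COLOR_BGR2HSV)
x=np.array([.972,-.236]);y=np.array([.236,.972]);tc=s['position'][:2]
for n,m,z in (('pink',(hs[...,0]>150)&(hs[...,0]<178)&(hs[...,1]>50),.08),('jar',(hs[...,0]>24)&(hs[...,0]<34)&(hs[...,1]>200),.085)):
    for c in cv2.findContours(m.astype(np.uint8),0,2)[0]:
        if cv2.contourArea(c)>150:
            P=np.array([cast(d,*q,z)[:2]-tc for q in c[:,0]]);l=P@np.array([x,y]).T
            print(n,'local x',l[:,0].min(),l[:,0].max(),'y',l[:,1].min(),l[:,1].max(),cv2.boundingRect(c))
```

```text
[ 0.46900801 -0.13642368  0.12528123] 0.64088629404306
pink local x -0.04541020011841326 0.06218382228450526 y -0.2700809831446503 -0.08610840046034181 (0, 164, 215, 127)
pink local x -0.1512621299104232 -0.059046079515981044 y -0.12535515085692334 -0.023519045482726146 (128, 0, 162, 147)
```

View pics/w3.png

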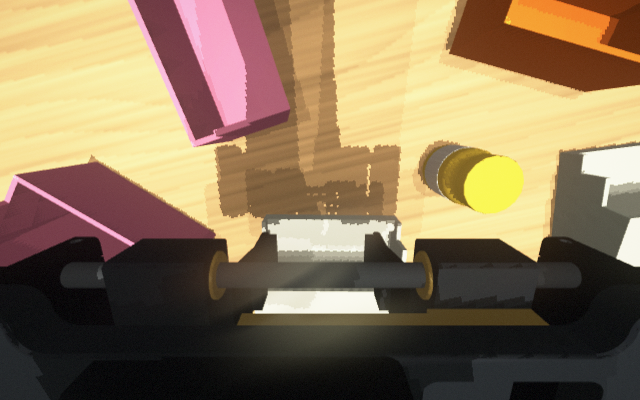

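The wrist view shows the bin's sill at row 218, columns 263–400, which is where I expected it. The jar top is at (495,183), and the upper edge of the pink bin nearest the gripper is at (130,245). I'll check those two clearances before descending.

Run:
```python
from h import *
d=eyes.get_image('wrist');tc=get_state()['position'][:2]
R=np.array([[.972,-.236],[.236,.972]])
for n,u,v,z in(('jarC',495,183,.085),('jarleft',464,183,.085),('pinktop',130,245,.08),('pinktop',130,245,.116),('pinkcorner',213,235,0),('pinkfront',290,115,.08),('silL',263,218,.016),('silR',400,218,.016)):
    print(n,(R@(cast(d,u,v,z)[:2]-tc)).round(3))
```

```text
jarC [-0.033  0.129]
jarleft [-0.033  0.106]
pinktop [ 0.02  -0.155]
pinktop [ 0.004 -0.129]
pinkcorner [ 0.044 -0.12 ]
pinkfront [-0.081 -0.023]
silL [ 0.018 -0.06 ]
silR [0.018 0.082]
```

The jar has 9 mm clearance and the pink bin about 34 mm. Shifting 6 mm toward −y, then descending to z ≈ 0.008 and pushing most of the way.

Call:
carry_out(
  motion=[
    [[-0.001, -0.006, -0.02], 0],
    [[-0.001, -0.006, -0.045], 0],
    [[-0.001, -0.006, -0.07], 0],
    [[-0.001, -0.006, -0.09], 0],
    [[-0.001, -0.006, -0.105], 0],
    [[-0.001, -0.006, -0.115], 0],
    [[-0.001, -0.006, -0.115], 0],
    [[-0.001, -0.006, -0.115], 0],
  ],
)

```text
time: 9.65
position: [0.4667, -0.1423, 0.0086]
tool_rot: [2.463, 1.948, 0.002]
ft_force: [0.5, -0.2, 0.2]
grip_width: 0.654
```

Call:
carry_out(
  motion=[
    [[0.006, -0.001, 0], 0],
    [[0.012, -0.003, 0], 0],
    [[0.02, -0.005, 0], 0],
    [[0.03, -0.007, 0], 0],
    [[0.04, -0.01, 0], 0],
    [[0.05, -0.012, 0], 0],
    [[0.06, -0.014, 0], 0],
    [[0.07, -0.017, 0], 0],
    [[0.08, -0.019, 0], 0],
    [[0.09, -0.022, 0], 0],
    [[0.1, -0.024, 0], 0],
    [[0.11, -0.026, 0], 0],
    [[0.12, -0.029, 0], 0],
    [[0.13, -0.031, 0], 0],
    [[0.138, -0.033, 0], 0],
    [[0.14, -0.034, 0], 0],
    [[0.14, -0.034, 0], 0],
  ],
)

```text
time: 11.35
position: [0.6066, -0.1764, 0.0077]
tool_rot: [2.463, 1.948, 0.001]
ft_force: [-0.5, -0.2, -0.3]
grip_width: 0.655
```

Run:
```python
from h import *
import pickle
print(get_state()['position'],get_state()['time'],get_state()['ft_force'])
d=snap('scene','s4.png');t=snap('top','t4.png')
pickle.dump([d,t],open('4.pkl','wb'))
o=np.hstack([cv2.resize(d['pixels'][190:290,200:320],None,fx=3,fy=3),cv2.resize(t['pixels'][130:205,310:420],None,fx=4,fy=4)])if 0 else None
a=cv2.resize(d['pixels'][190:280,200:330],None,fx=3,fy=3);b=cv2.resize(t['pixels'][130:197,310:410],None,fx=4,fy=4)[:270]
o=np.hstack([a[:268],b[:268]]);cv2.imwrite('pics/c4.png',o);print(o.shape)
```

```text
[ 0.60657332 -0.17642148  0.00770604] 11.35 [-0.53264654 -0.16110762 -0.3302787 ]
(268, 790, 3)
```

View pics/c4.png

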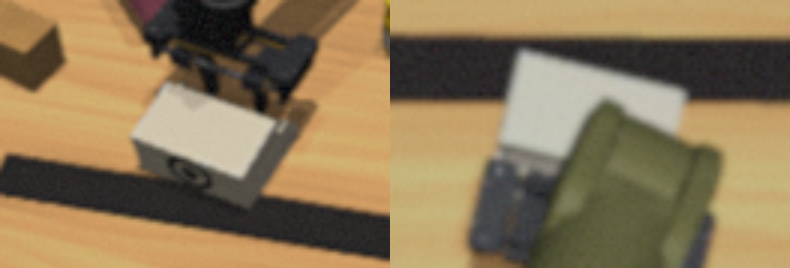

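The stamped bin has reached the strip's near edge with the ring facing out. Its top edge runs from (518,48) to (687,92) in the crop.

Run:
```python
from h import *
import pickle
d,t=pickle.load(open('4.pkl','rb'))
a=cast(t,342,142,.0634)[:2];b=cast(t,384.3,153,.0634)[:2]
y=(a-b)/np.linalg.norm(a-b);x=np.array([y[1],-y[0]])
f=(a+b)/2-.0089*x;print(np.linalg.norm(a-b),'yaw',np.arctan2(x[1],x[0]),'foot',f)
for u in(330,363,400):print('strip',cast(t,u,139.5,0)[:2],cast(t,u,154.75,0)[:2])
```

```text
0.1452820346727576 yaw -0.24483468977519596 foot [ 0.73581138 -0.19011576]
strip [ 0.78425585 -0.08376848] [ 0.73047849 -0.08426641]
strip [ 0.78580407 -0.19889016] [ 0.73197806 -0.19903708]
strip [ 0.78754297 -0.32819047] [ 0.73366232 -0.32794247]
```

The foot is at x = 0.736 and the strip centre at 0.759. I'll push the last 24 mm, then retreat and rise.

Call:
carry_out(
  motion=[
    [[0.006, -0.001, 0], 0],
    [[0.012, -0.003, 0], 0],
    [[0.018, -0.005, 0], 0],
    [[0.024, -0.006, 0], 0],
    [[0.024, -0.006, 0], 0],
    [[0.024, -0.006, 0], 0],
    [[0.01, -0.002, 0], 0],
    [[-0.01, 0.002, 0], 0],
    [[-0.01, 0.002, 0.03], 0],
    [[-0.01, 0.002, 0.08], 0],
    [[-0.01, 0.002, 0.13], 0],
    [[-0.01, 0.002, 0.18], 0],
    [[-0.06, 0.04, 0.22], 0],
    [[-0.1, 0.08, 0.22], 0],
    [[-0.13, 0.12, 0.22], 0],
    [[-0.16, 0.16, 0.22], 0],
    [[-0.16, 0.16, 0.22], 0],
    [[-0.16, 0.16, 0.22], 0],
  ],
)

```text
time: 13.25
position: [0.4442, -0.0125, 0.2281]
tool_rot: [-2.458, -1.955, -0.005]
ft_force: [0.8, -0.0, 1.2]
grip_width: 0.652
```

Run:
```python
from h import *
d=snap('scene','s5.png');t=snap('top','t5.png')
p=t['pixels'];hs=cv2.cvtColor(p,cv2.COLOR_BGR2HSV)
for n,(x0,x1,y0,y1) in dict(stamped=(325,400,120,190),left=(222,285,165,225)).items():
    m=np.zeros(p.shape[:2],np.uint8);m[y0:y1,x0:x1]=((hs[...,1]<60)&(hs[...,2]>110))[y0:y1,x0:x1]
    c=max(cv2.findContours(m,0,2)[0],key=cv2.contourArea);bx=cv2.boxPoints(cv2.minAreaRect(c));bx=bx[bx[:,1].argsort()][:2]
    q=[cast(t,u,v,.0634)[:2] for u,v in bx];a,b=sorted(q,key=lambda r:-r[1])
    y=(a-b)/np.linalg.norm(a-b);x=np.array([y[1],-y[0]]);print(n,bx.tolist(),np.linalg.norm(a-b),'yaw',np.arctan2(x[1],x[0]),'foot',(a+b)/2-.0089*x)
for u in(363,):print('strip',cast(t,u,139.5,0)[:2],cast(t,u,154.75,0)[:2])
print(get_state()['time'],get_state()['ft_force'])
a=cv2.resize(d['pixels'][170:290,190:490],None,fx=1.5,fy=1.5);b=cv2.resize(p[120:240,140:470],None,fx=1.5,fy=1.5)
o=np.zeros((360,495,3),np.uint8);o[:180,:450]=a;o[180:]=b;cv2.imwrite('pics/c5.png',o)
```

```text
stamped [[343.941162109375, 134.2353057861328], [386.058837890625, 144.7647247314453]] 0.14455178430803603 yaw -0.23545616135450115 foot [ 0.76288508 -0.19629735]
left [[229.66989135742188, 183.45704650878906], [274.6821594238281, 186.79127502441406]] 0.1485081706916571 yaw -0.0621090794351068 foot [0.60516539 0.17363638]
strip [ 0.78580407 -0.19889016] [ 0.73197806 -0.19903708]
13.35 [ 0.37184591 -0.38439767  0.50376917]
```

View pics/c5.png

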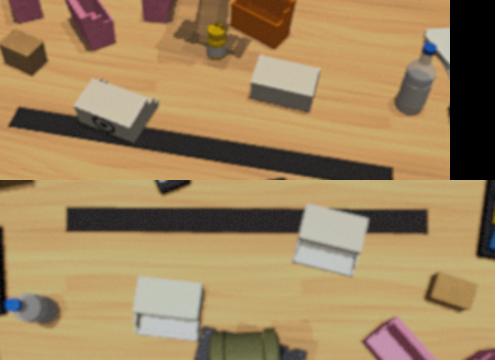

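The final view shows the stamped bin lying on its front with its foot at x ≈ 0.763 (strip centre 0.759) and the ring facing out. The bare bin lies where it tipped, and the bottle, jar and carton are all standing. Handing in.

```bash
python3 -c "
from bench import ticket
print(ticket.close_job())"
```

```text
the job is handed in; nothing more can be done
None
```

I tipped the left bin and then the right one forward by pulling on the inside of their front rims. The stamp was under the right bin, so I pushed that one away from the robot by its sill onto the strip, and handed in after about 13 s.

- **Stamped bin:** in the last top view its foot is about 4 mm from the strip's centre line, well inside the 32 mm limit. The underside faces away from the robot, turned about 13.5°.
- **Bare bin:** it lies where it tipped, with its foot about 10 mm or less from its start, short of the strip.
- **Bystanders and arm:** the bottle, jar and carton still stand, by eye where they were. The arm is clear of everything.

**Disagreement between checks:** a rough estimate of the right bin's foot from the scene camera, taken just after tipping, came out 23 mm nearer the robot than the top view. I put it down to badly picked corners. The wrist view and the arm's own position both matched the top view, so I used that.

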